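Ready the sanding drum for a new strip

TASK

Get the sanding drum ready for a new abrasive strip: turn the free-running drum in the green stand until the steel clamp plate in its rubber tread is straight up, and leave it still. Then lift the long flat bar off the top of the pile, without dragging the two brackets beneath it, and lay it flat and centred across the stand's two posts, between their lips, above the drum, as a hand rest. Leave everything else on the bench where it is.

Things in the scene. Friction and masses are not known exactly. Their poses are not given: they have to be found in the camera images.
- stand: Fixed green stand, base plate 150 (x) x 270 (y) x 12 mm; origin at the centre of its underside, on the bench. The drum's axle runs along the stand's x, above the origin, at height 100 mm. Two cheek plates at x = +-56 mm (10 mm thick, 150 mm wide) reach 122 mm high; above them the drum is bare.
- saddles (a point): Point midway between the stand's two posts (at y = +-110 mm of the stand, 26 mm thick along y), at the level of the saddle floors on top of them: 195 mm above the bench, 20 mm above the drum's top. Each saddle has a 10 mm high lip on each x side, 46 mm between lips. Axes as the stand's.
- plate (a point): Steel clamp plate, 16 mm wide, set flush in the drum's tread across its whole width; starts out of sight on the drum's lower half. The point is on the tread in the middle of the plate, 75 mm from the axle; its z axis points from the axle out through the plate (straight up when the job is right), its x axis runs along the axle, as the stand's x.
- drum (a joint): Angle of the drum about the stand's x axis, rad, right-handed, no end stops in practice; 0 (or a full turn) has the plate at the top. The drum is black grippy rubber, 150 mm diameter, 80 mm wide, about 0.9 kg, balanced, smooth; its top is 175 mm above the bench. Bearing drag stops it soon after it is let go.
- bar_mid (a point): Flat steel bar 270 x 30 x 8 mm, about 0.5 kg, lying on top of the pile, its underside 16 mm above the bench; the point is its centre, x along its length, y across its width, z up. The bench is clear under its middle.
- bracket_near_mid (a point): Cast bracket beneath one end of the bar, 30 (x) x 130 (y) x 16 mm with a round boss, 26 mm wide and 12 mm higher, near its +y end; 0.45 kg, loose. The point is the middle of its bar part, 8 mm above the bench; about 75 mm along the flat bar from that bar's centre.
- bracket_far_mid (a point): The second, alike bracket, beneath the other end of the bar.
- bearing: Bystander, to be left alone: small steel ball bearing lying flat, 40 mm across, 14 mm high; origin at its underside.
- tin: Bystander, to be left alone: small can, 44 mm across, 55 mm high; origin at its underside.
- oil: Bystander, to be left alone: white plastic oil bottle, 48 mm across, 110 mm high; origin at its underside.
- hammer: Bystander, to be left alone: hammer lying on the bench; origin at its underside.
- wrench: Bystander, to be left alone: open wrench lying on the bench; origin at its underside.
- block: Bystander, to be left alone: steel block 50 x 35 x 30 mm; origin at its underside.
- cup: Bystander, to be left alone: steel cup, 70 mm across, 80 mm high; origin at its underside.

How it is judged:
By the outcome, as a careful person would: the job done as asked, in the order asked, and still so for the second after the job is handed in, with the robot touching nothing.
It also fails if it takes over 72 s, if anything falls off the work surface, if the arm or the gripper's body presses on something with over 40 N, if the wrist force passes 120 N, or if a joint passes its speed limit or range.

ROBOT

A 6-joint arm with a two-finger parallel gripper is mounted at the origin on the work surface. World frame = base frame: x ahead of the robot, y to its left, z up, the work surface at z = 0. Lengths are in m, angles in degrees, forces in N, time in s.
With the tool pointing down it reaches from about 0.25 to 0.725 m from the base axis. Payload 9.7 kg.
Tool frame: the origin (TCP) lies on the centre line of the jaws, within the pads' length; the fingertips stand bot.nose_length ahead of it and the grasp point (between the pads) lies 11 mm behind it (bot.nose_length is the distance from the TCP to the fingertips, in m); z points along the fingers, y is the line along which they close (so a half turn about z gives the same grasp; the last joint's range is limited). The gripper opens to 85 mm and grips with 20 to 120 N. Pads are 22 mm wide; open, the fingers measure 114 mm over their backs; the gripper's body (76 mm by 85 mm) begins 54 mm behind the grasp point. The pads swing forward as they close: fully open they stand 13 mm farther back than shut.
Start: joints at [-70.015, 4.979, 10.078, 95.1, 0, 90], TCP at [0.188, -0.517, 0.239] pointing down, gripper open.
Joint ranges: [-179.16, 179.16], [-48.56, 103.87], [-65.8, 70.77], [-126.05, 130.52], [-82.76, 87.17], [-180, 180]. Speed limits (degrees/s): [127.2, 127.2, 147.25, 180, 180, 180].

INTERFACE

Orientations are given as [roll, pitch, yaw] about the fixed x, y, z axes, in that order (R = Rz(yaw) Ry(pitch) Rx(roll)).
In Python, from workcell import bot gives the robot as it stands. The module is installed in compiled form; this text tells all that it offers.
- The arm moves only by the shell command python3 -m inch 'ROWS' [OPENING] [FORCE]. ROWS is JSON, a list of rows, each a list of 4 numbers: the shift along the world's x, y, z in cm, then the turn about the world's z in degrees. A call has exactly 8 rows; each row is the pose to reach, as a shift and turn from the pose commanded when the call began; what a row does not reach only later rows make up. A row lasts 1/8 s, in which the tool goes at most 62.5 mm and 10.7 degrees, less where a joint would pass 70% of its speed; a pose out of reach is approached as far as the arm can. A call with a gripper value outside its range is refused whole. OPENING is the finger opening in cm, from 0 to 8.54, set as the call begins (- or left out, the last holds). The fingers move at their own pace and stop on an object; FORCE is the grip in N (left out, the last holds). Time passes only in rows, so rows that repeat a pose let the fingers close, or fill a call up. It gives the time, the measured TCP pose, the force, the opening and the grip force at its end, in the units of the state.
- bot.get_obs(): the state, without advancing time (a new reading comes with each control period).
- bot.camera(name): name is "scene" or "top" or "wrist"; returns a dict with "img" (400x640x3 uint8, red, green, blue), "fovy" (degrees; the focal length in pixels is half the picture's height over the tangent of half this angle, whatever the lens; pixels are square), "cx", "cy" (the principal point, pixels), "dist" ([k1, k2, p1, p2, k3] as OpenCV has them; the pictures are not rectified), "R" (3x3) and "t" (3): a world point X has camera coordinates R X + t; the wrist camera has in their place "mount" (4x4, takes a point from camera to tool coordinates, whose origin is the TCP and whose axes are the flange's). Camera axes: x right, y down, z forward; pixel columns grow to the right and rows downward; lengths in m; the calibration is good to about 2 mm. A picture is of the moment at which its call begins: read the wrist's pose just before it. There is no depth.
- bot.job_done(): hands the job in; it is judged then, once.
Trained networks look in a picture, given as the dict that the camera call returned (one of the last four; its "shot" number tells which), for a name from the list of things; names that differ only in an ending like _2 or _b are one class to them, and where a whole thing is asked for, a point or a joint stands for the part that bears it (a point fixed in the world has none). Each returns a list of dicts, best first, with "score" (0 to 1); they miss things now and then, are a little off and sometimes report something else, mostly with a low value. They report only what shows in the picture. A call takes as long as a camera call.
- bot.find_in(thing, picture): "point" ([column, row] in pixels, amid what is visible of it).
- bot.landmark_of(thing, picture): "point" ([column, row] in pixels: a listed point, or the origin of a listed thing).
The state is a dict: "time": time; "q": joint angles; "qd": joint speeds; "joint_efforts": joint torques, N m; "ee_pos": TCP position; "tcp_rot": TCP orientation; "wrist_force": force on the tool from outside, world axes, zero at the start; "torque": the same for the moment, N m; "opening": finger opening in m; "grasp_force": force on a finger pad.
Only numpy, scipy, OpenCV 4.12 (cv2) and the standard library are available. Lean on these libraries where they do the work, as an engineer would, in place of code of your own. Each camera call takes 0.05 s, during which the arm holds its last target. There are 200 camera calls.

## Working session

There is one attempt and no reset: what is moved stays moved. The work goes in short steps, Python scripts to look and compute and a shell command to move; the robot and the scene stay as the last step left them, time stands still between calls to the robot, and variables do not carry over. Pictures are saved under pics/ and viewed, at most 10 in all, crops included, and the job is handed in when it is done.

```bash
mkdir -p pics
cat > h.py <<'E'
import numpy as np, cv2
from workcell import bot
from scipy.spatial.transform import Rotation as Ro
def K(c):
    f=200/np.tan(np.radians(c['fovy'])/2)
    return np.array([[f,0,c['cx']],[0,f,c['cy']],[0,0,1]])
def pose(c,o=None):
    if 'R' in c: return np.array(c['R']),np.array(c['t'])
    M=np.array(c['mount']); Rt=Ro.from_euler('xyz',o['tcp_rot'],degrees=True).as_matrix()
    Rw=Rt@M[:3,:3]; tw=Rt@M[:3,3]+np.array(o['ee_pos'])
    return Rw.T,-Rw.T@tw
def ray(c,px,o=None):
    R,t=pose(c,o)
    u=cv2.undistortPoints(np.array([[px]],float),K(c),np.array(c['dist'],float))[0,0]
    return -R.T@t, R.T@np.array([u[0],u[1],1])
def onz(c,px,z,o=None):
    C,d=ray(c,px,o); return C+d*(z-C[2])/d[2]
def proj(c,X,o=None):
    R,t=pose(c,o)
    return cv2.projectPoints(np.array(X,float).reshape(-1,1,3),cv2.Rodrigues(R)[0],t,K(c),np.array(c['dist'],float))[0].reshape(-1,2)
def tri(rs):
    A=np.zeros((3,3));b=np.zeros(3)
    for C,d in rs:
        d=d/np.linalg.norm(d);P=np.eye(3)-np.outer(d,d);A+=P;b+=P@C
    return np.linalg.solve(A,b)
def save(c,n): cv2.imwrite('pics/'+n,c['img'][:,:,::-1])
E
python3 - <<'E'
from h import *
np.set_printoptions(precision=4,suppress=True)
o=bot.get_obs();print(o,bot.nose_length)
s=bot.camera('scene');t=bot.camera('top')
cv2.imwrite('pics/a.png',np.vstack([s['img'],t['img']])[:,:,::-1][:, :]) 
save(s,'s.png');save(t,'t.png')
zs=dict(stand=0,saddles=.195,plate=.1,bar_mid=.02,bracket_near_mid=.008,bracket_far_mid=.008,bearing=0,tin=0,oil=0,hammer=0,wrench=0,block=0,cup=0)
for n,z in zs.items():
    for c,l in ((s,'s'),(t,'t')):
        for d in bot.landmark_of(n,c)[:2]:
            print(n,l,round(d['score'],2),np.round(d['point'],1),onz(c,d['point'],z))
E
```

```text
{'time': 0.0, 'q': array([-70.016 ,   5.01  ,  10.0353,  95.1017,  -0.0001,  89.9991]), 'qd': array([-0.0143,  0.0913, -0.0615, -0.0142, -0.0265, -0.042 ]), 'joint_efforts': array([  0.0014, -52.0389,  46.4801,   0.0163,   0.    ,  -0.    ]), 'ee_pos': array([ 0.1879, -0.5167,  0.2386]), 'tcp_rot': array([-179.9237,    0.0001,   19.9849]), 'wrist_force': array([ 0.5619,  0.0566, -0.6092]), 'torque': array([-0.0281, -0.0289,  0.0391]), 'grasp_force': 0.0, 'opening': 0.08559575540387585} 0.008
stand s 0.67 [350.2 194.8] [0.4833 0.1832 0.    ]
stand s 0.18 [262.8 235.3] [ 0.5487 -0.2122  0.    ]
stand t 0.76 [264.  238.4] [0.492  0.1889 0.    ]
saddles s 0.62 [355.2 151.5] [0.4985 0.1862 0.195 ]
saddles s 0.48 [421.3 177.1] [0.7577 0.2697 0.195 ]
saddles t 0.94 [254.8 240.8] [0.4926 0.183  0.195 ]
bar_mid s 0.72 [272.2 244. ] [ 0.629  -0.2106  0.02  ]
bar_mid t 0.79 [381.  206.6] [ 0.6075 -0.2082  0.02  ]
bracket_near_mid s 0.61 [263.9 233.5] [ 0.5511 -0.2084  0.008 ]
bracket_near_mid t 0.81 [382.1 227.1] [ 0.5383 -0.2144  0.008 ]
bracket_far_mid s 0.75 [283.6 259.4] [ 0.701  -0.2042  0
[... 243 characters left out ...]
83.2 203.7] [0.5975 0.2582 0.    ]
tin t 0.51 [249.3 206.4] [0.6012 0.2428 0.    ]
oil s 0.98 [353.1 255.6] [ 0.7856 -0.0017 -0.    ]
oil t 0.73 [323.2 159.5] [ 0.7684 -0.0096  0.    ]
hammer s 0.84 [157.4 250.9] [ 0.4547 -0.5389  0.    ]
hammer s 0.64 [352.6 150.2] [0.16   0.4063 0.    ]
hammer t 0.75 [481.1 256. ] [ 0.4449 -0.5574  0.    ]
wrench s 0.62 [420.5 181. ] [0.5393 0.494  0.    ]
wrench t 0.7 [172.6 227.8] [0.5218 0.5097 0.    ]
block s 0.58 [304.9 205.9] [ 0.4633 -0.007   0.    ]
block t 0.44 [321.4 249.5] [ 0.4581 -0.009   0.    ]
cup s 0.76 [204.7 278.5] [ 0.6528 -0.4391 -0.    ]
cup s 0.38 [381.1 205. ] [0.6006 0.246  0.    ]
cup t 0.83 [449.3 196.1] [ 0.6489 -0.4468  0.    ]
```

View pics/s.png

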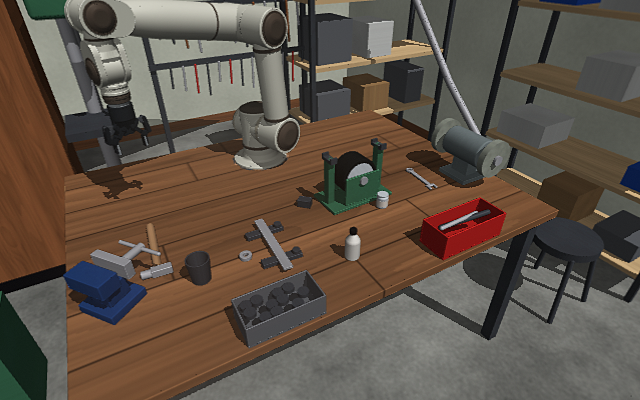

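View pics/t.png

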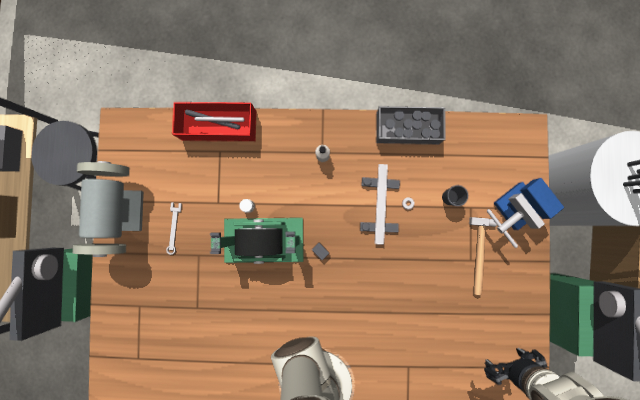

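The scene view shows the drum in its green stand at about (355,180), the pile at (272,244), and the bystanders clear of both. In the top view the stand is at (262,240) with its posts along y, and the bar is at (381,205), running along x. Next I'll move over the drum.

```bash
python3 -m inch '[[2,4.8,1.5,8],[4,10,3,17],[6.4,15.2,4.5,26],[8.6,20.4,6,35],[10.8,25.6,7.5,44],[13,30.8,9,53],[15.2,36,10.5,62],[17.4,41.2,12,70]]' 8.5
python3 -m inch '[[2.2,5.2,0,0],[4.4,10.4,0,0],[6.6,15.6,0,0],[8.8,20.8,0,0],[11,25.5,0,0],[12.7,29,0,0],[12.7,29,0,0],[12.7,29,0,0]]'
python3 - <<'E'
from h import *
np.set_printoptions(precision=4,suppress=True)
o=bot.get_obs();c=bot.camera('wrist');save(c,'w1.png')
print(c['mount'],o['ee_pos'],o['tcp_rot'])
for n,z in (('stand',0),('saddles',.195),('plate',.17),('drum',.17)):
    for f in (bot.landmark_of,bot.find_in):
        try:
            for d in f(n,c)[:2]: print(n,f.__name__,round(d['score'],2),np.round(d['point'],1),onz(c,d['point'],z,o))
        except Exception as e: print(e)
E
```

```text
time: 2.4
ee_pos: [0.3622, -0.1031, 0.36]
tcp_rot: [179.9, 0.0, 90.2]
wrist_force: [1.0, -0.0, -0.8]
opening: 0.0852
grasp_force: 0.0
time: 3.4
ee_pos: [0.4888, 0.1849, 0.3593]
tcp_rot: [-180.0, 0.0, 90.0]
wrist_force: [0.0, 0.4, 0.5]
opening: 0.0849
grasp_force: 0.0
[[-0.     -0.9542 -0.2993  0.0767]
 [ 1.     -0.0001  0.0001  0.0004]
 [-0.0002 -0.2993  0.9542 -0.1341]
 [ 0.      0.      0.      1.    ]] [0.4888 0.1849 0.3593] [-179.9801    0.0172   90.0022]
stand call 0.69 [319.  151.3] [0.4908 0.1984 0.    ]
saddles call 0.82 [319.9 183.3] [0.4912 0.1881 0.195 ]
saddles call 0.57 [318.3 154.5] [0.4894 0.22   0.195 ]
plate call 0.6 [318.3 164.1] [0.4894 0.2052 0.17  ]
it knows: bar_mid, bearing, block, bracket_far_mid, bracket_near_mid, cup, hammer, oil, plate, saddles, stand, tin, wrench
drum call 0.94 [316.  161.6] [0.4867 0.2082 0.17  ]
```

View pics/w1.png

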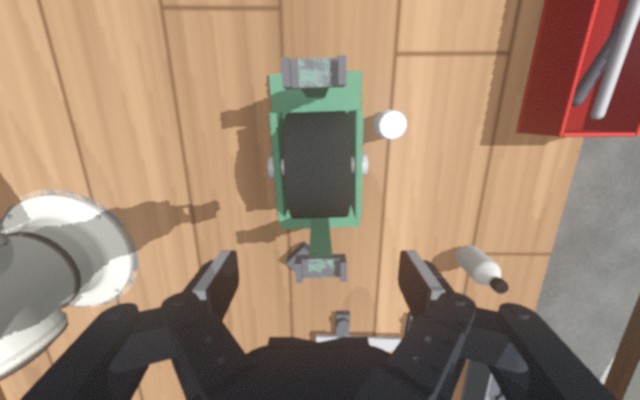

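The wrist view shows the stand with the drum bare on top and the plate not visible. The saddles are at about (314,72) and (321,267).

Run:
```python
from h import *
np.set_printoptions(precision=4,suppress=True)
o=bot.get_obs();c=bot.camera('wrist')
a=onz(c,(314.5,72.5),.195,o);b=onz(c,(321.5,267),.195,o)
# dark posts tops/lips: hub ends and drum corners (z~.1 axle ends), drum silhouette at z~.12
print(a,b,(a+b)/2,np.linalg.norm(a-b),np.degrees(np.arctan2(-(a-b)[0],(a-b)[1])))
for ctr,yaw in (((a+b)/2,np.arctan2(-(a-b)[0],(a-b)[1])),):
    R=Ro.from_euler('z',yaw).as_matrix(); org=np.array([ctr[0],ctr[1],0])
    P=[(x,y,.205) for y in(97,123,-97,-123) for x in(-23,23)]
    pts=np.array([[x/1e3,y/1e3,z] for x,y,z in P]+[[sx*.075,sy*.135,.012] for sx in(-1,1) for sy in(-1,1)]+[[sx*.04,0,.175] for sx in(-1,1)])
    pr=proj(c,pts@R.T+org,o)
im=c['img'].copy()
for p in pr: cv2.circle(im,tuple(np.round(p).astype(int)),1,(255,0,0),-1)
im=im[30:300,220:420]; cv2.imwrite('pics/w1b.png',cv2.resize(im,None,fx=2.2,fy=2.2,interpolation=2)[:,:,::-1])
```

```text
[0.486  0.3004 0.195 ] [0.4935 0.0822 0.195 ] [0.4898 0.1913 0.195 ] 0.21830361275962157 1.979205160132569
```

View pics/w1b.png

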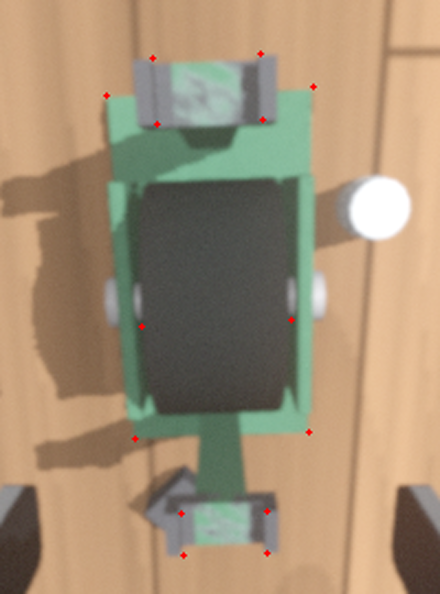

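The overlay fits the stand at about (0.4895, 0.1905) with yaw 2°. I'll check where the open fingertips sit relative to the TCP before gripping the drum by its flat sides.

Run:
```python
from h import *
np.set_printoptions(precision=4,suppress=True)
c=bot.camera('wrist');k=K(c);print(k[0,0],c['dist'])
u=cv2.undistortPoints(np.array([[[237,252.]],[[401,252.]]]),k,np.array(c['dist'],float)).reshape(2,2)
M=np.array(c['mount']);Z=.0849/(u[1,0]-u[0,0])
for a in u: print(M@np.array([a[0]*Z,a[1]*Z,Z,1]))
o=bot.get_obs();print(o['ee_pos'],o['tcp_rot'],o['time'])
```

```text
275.65378656049137 [0.0131 0.     0.     0.     0.    ]
[ 0.0085 -0.0416 -0.0057  1.    ]
[ 0.0085  0.0433 -0.0057  1.    ]
[0.4889 0.1849 0.3594] [179.9849  -0.007   89.965 ] 3.9
```

```bash
python3 -m inch '[[0,1.5,-5,1],[-0.1,3,-10,2],[-0.15,4.26,-15,2],[-0.15,4.26,-17.4,2],[-0.15,4.26,-18.2,2],[-0.15,4.26,-18.9,2],[-0.15,4.26,-18.9,2],[-0.15,4.26,-18.9,2]]' 8.54
python3 - <<'E'
from h import *
c=bot.camera('wrist');save(c,'w2.png')
E
```

```text
time: 4.9
ee_pos: [0.4879, 0.2278, 0.1713]
tcp_rot: [179.9, -0.0, 92.0]
wrist_force: [0.1, -0.5, -0.7]
opening: 0.0851
grasp_force: 0.0
```

View pics/w2.png

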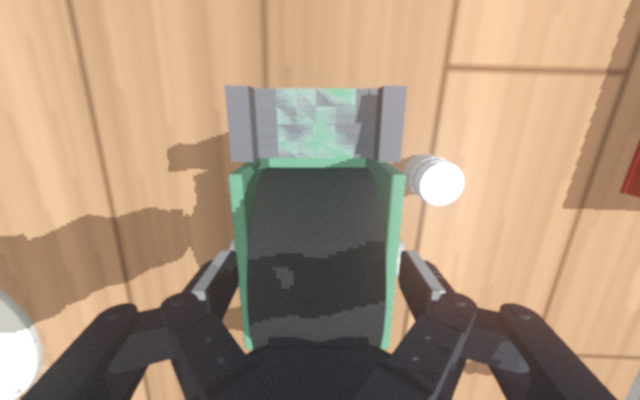

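The fingers straddle the drum evenly: drum edges at about 246 and 392, fingertips at 237 and 400. I'll descend and grip.

```bash
python3 -m inch '[[-0.05,0,-1.2,0],[-0.05,0,-2.4,0],[-0.05,0,-3.4,0],[-0.05,0,-4.3,0],[-0.05,0,-4.3,0],[-0.05,0,-4.3,0],[-0.05,0,-4.3,0],[-0.05,0,-4.3,0]]'
python3 -m inch '[[0,0,0,0],[0,0,0,0],[0,0,0,0],[0,0,0,0],[0,0,0,0],[0,0,0,0],[0,0,0,0],[0,0,0,0]]' 7.6 30
```

```text
time: 5.95
ee_pos: [0.4871, 0.2278, 0.1276]
tcp_rot: [180.0, -0.0, 92.0]
wrist_force: [-0.9, 0.1, -0.5]
opening: 0.085
grasp_force: 0.0
time: 6.95
ee_pos: [0.4868, 0.2278, 0.1277]
tcp_rot: [180.0, -0.0, 92.0]
wrist_force: [-4.2, 0.8, 6.3]
opening: 0.0795
grasp_force: 37.4
```

```bash
python3 -m inch '[[0.03,-0.83,0.54,0],[0.06,-1.74,0.94,0],[0.09,-2.7,1.19,0],[0.13,-3.69,1.27,0],[0.16,-4.68,1.19,0],[0.2,-5.64,0.94,0],[0.23,-6.55,0.54,0],[0.26,-7.38,0,0]]'
python3 - <<'E'
from h import *
s=bot.camera('scene');t=bot.camera('top');w=bot.camera('wrist')
for n,c in (('s',s),('t',t),('w',w)):
    print(n,[(round(d['score'],2),np.round(d['point'])) for d in bot.landmark_of('plate',c)[:2]])
cv2.imwrite('pics/m3.png',np.hstack([cv2.resize(s['img'][120:230,290:420],(520,440)),w['img'][:,220:420][0:400]]).astype(np.uint8)[:,:,::-1] if 0 else np.hstack([cv2.resize(s['img'][120:230,290:420],(390,330)),cv2.resize(w['img'][40:370,200:440],(240,330))])[:,:,::-1])
E
```

```text
time: 7.95
ee_pos: [0.4893, 0.1546, 0.1282]
tcp_rot: [180.0, -0.2, 92.0]
wrist_force: [-6.5, 4.1, 7.4]
opening: 0.0797
grasp_force: 44.0
s [(0.58, array([266., 232.])), (0.53, array([304., 205.]))]
t []
w [(0.65, array([319.,  41.]))]
```

View pics/m3.png

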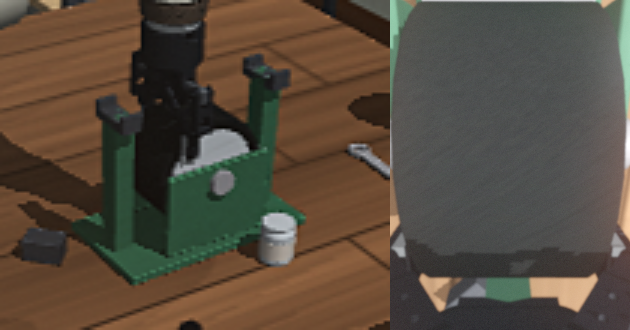

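The drum is held and turned, with no plate yet on the visible tread. The wrist view has a light strip at its top edge, near row 41, which I'll check next.

Run:
```python
from h import *
np.set_printoptions(precision=4,suppress=True)
o=bot.get_obs();w=bot.camera('wrist')
print(w['img'][10:62:2,320].tolist()); print(w['img'][10:62:2,280].tolist())
org=np.array([.4887,.1905,.1])
for a in (-100,-90,-80,-70,-60):
    r=np.radians(a); print(a,proj(w,org+.075*np.array([0,-np.sin(r),np.cos(r)]),o))
```

```text
[[65, 94, 79], [64, 94, 78], [63, 91, 74], [62, 92, 76], [64, 93, 77], [63, 91, 73], [61, 91, 75], [62, 91, 73], [62, 91, 76], [65, 93, 75], [60, 91, 74], [62, 90, 75], [67, 92, 78], [166, 174, 172], [239, 240, 242], [203, 204, 205], [80, 86, 86], [68, 76, 73], [70, 75, 70], [71, 77, 76], [73, 80, 77], [74, 80, 75], [72, 79, 77], [74, 82, 78], [70, 73, 71], [70, 75, 75]]
[[128, 186, 156], [100, 146, 120], [101, 148, 122], [98, 144, 119], [103, 148, 124], [97, 144, 119], [101, 145, 121], [100, 145, 120], [101, 145, 120], [99, 144, 118], [99, 146, 121], [98, 146, 119], [105, 147, 122], [178, 192, 185], [239, 239, 241], [200, 200, 202], [81, 86, 85], [72, 80, 75], [71, 76, 75], [74, 78, 76], [74, 78, 76], [75, 79, 76], [74, 79, 74], [75, 79, 76], [77, 81, 82], [77, 81, 79]]
-100 [[323.0334  51.2327]]
-90 [[323.5548  43.3204]]
-80 [[323.9785  39.3289]]
-70 [[324.2508  40.6567]]
-60 [[324.3088  48.778 ]]
```

The bright strip at rows 35–40 is the plate just coming over the +y horizon, at about −78°. One more stroke the same way should bring it close to the top.

```bash
python3 -m inch '[[0,0,0,0],[0,0,0,0],[-0.04,1.15,0.71,0],[-0.09,2.44,1.14,0],[-0.15,3.69,1.27,0],[-0.2,5.04,1.12,0],[-0.25,6.32,0.66,0],[-0.3,7.38,0,0]]' 8.54
python3 - <<'E'
from h import *
np.set_printoptions(precision=4,suppress=True)
o=bot.get_obs();w=bot.camera('wrist');print(o['ee_pos'],o['wrist_force'],o['opening'])
for d in bot.landmark_of('plate',w)[:2]: print(d)
print(w['img'][100:250:4,320,0].tolist())
E
```

```text
time: 9.3
ee_pos: [0.4864, 0.2287, 0.1267]
tcp_rot: [-180.0, 0.0, 92.0]
wrist_force: [0.6, -0.6, -0.3]
opening: 0.0856
grasp_force: 0.0
[0.4864 0.2287 0.1267] [ 0.5502 -0.6224 -0.2813] 0.08555840453642936
{'point': [318.9, 190.0], 'score': 0.62}
[189, 193, 189, 189, 187, 185, 188, 182, 184, 184, 187, 181, 173, 172, 162, 161, 155, 151, 151, 153, 148, 149, 158, 190, 161, 65, 72, 71, 71, 72, 70, 72, 73, 72, 75, 75, 72, 73]
```

```bash
python3 - <<'E'
from h import *
np.set_printoptions(precision=4,suppress=True)
o=bot.get_obs();w=bot.camera('wrist')
print(w['img'][180:206,320].tolist())
org=np.array([.4887,.1905,.1])
for a in range(-100,-55,4):
    r=np.radians(a); print(a,proj(w,org+.075*np.array([0,-np.sin(r),np.cos(r)]),o)[0,1])
E
python3 -m inch '[[0,0,0,0],[0,0,0,0],[0,0,0,0],[0,0,0,0],[0,0,0,0],[0,0,0,0],[0,0,0,0],[0,0,0,0]]' 7.6 30
```

```text
[[168, 186, 184], [169, 188, 186], [168, 187, 185], [167, 186, 184], [169, 188, 186], [173, 196, 190], [174, 196, 190], [169, 195, 187], [168, 196, 186], [168, 192, 182], [173, 184, 181], [175, 177, 178], [186, 187, 190], [215, 215, 218], [228, 228, 231], [212, 212, 214], [160, 162, 163], [99, 104, 104], [76, 84, 81], [71, 79, 74], [69, 78, 75], [73, 79, 77], [73, 81, 78], [71, 79, 76], [74, 80, 79], [77, 84, 80]]
-100 180.78065436530608
-96 181.5635216823622
-92 182.99316502283128
-88 185.1208425066913
-84 187.99760155944185
-80 191.67283457490907
-76 196.19248666228287
-72 201.59690400622242
-68 207.9183361295338
-64 215.17813939772935
-60 223.38377220697043
-56 232.52572255021047
time: 10.45
ee_pos: [0.4868, 0.2277, 0.1273]
tcp_rot: [180.0, 0.0, 92.0]
wrist_force: [5.8, 1.1, -2.6]
opening: 0.0797
grasp_force: 41.0
```

```bash
python3 -m inch '[[0.03,-0.83,0.54,0],[0.06,-1.74,0.94,0],[0.09,-2.7,1.19,0],[0.13,-3.69,1.27,0],[0.16,-4.68,1.19,0],[0.2,-5.64,0.94,0],[0.23,-6.55,0.54,0],[0.26,-7.38,0,0]]'
python3 -m inch '[[0,0,0,0],[0,0,0,0],[0,0,0,0],[0,0,2,0],[0.02,0.5,6,0],[0.02,0.5,12,0],[0.02,0.5,14,0],[0.02,0.5,14,0]]' 8.54
python3 - <<'E'
from h import *
np.set_printoptions(precision=4,suppress=True)
o=bot.get_obs();w=bot.camera('wrist');print(o['ee_pos'],o['wrist_force'],o['opening'])
for d in bot.landmark_of('plate',w)[:2]+bot.landmark_of('saddles',w)[:1]: print(d)
org=np.array([.4887,.1905,.1])
for a in range(-20,15,5):
    r=np.radians(a); print(a,proj(w,org+.075*np.array([0,-np.sin(r),np.cos(r)]),o)[0])
for r in range(0,400,4): print(r,w['img'][r,320,0],end=' ')
save(w,'w4.png')
E
```

```text
time: 11.45
ee_pos: [0.4894, 0.1545, 0.129]
tcp_rot: [179.9, -0.1, 92.0]
wrist_force: [-1.5, 4.9, 8.8]
opening: 0.0795
grasp_force: 45.0
time: 12.45
ee_pos: [0.4899, 0.1592, 0.2687]
tcp_rot: [179.9, -0.0, 92.0]
wrist_force: [0.1, 0.8, -0.2]
opening: 0.0855
grasp_force: 0.0
[0.4899 0.1592 0.2687] [ 0.1466  0.847  -0.2031] 0.08554805619414818
{'point': [318.3, 144.4], 'score': 0.92}
{'point': [318.4, 177.3], 'score': 0.82}
-20 [318.1373 139.1767]
-15 [317.8809 147.1067]
-10 [317.6176 155.1194]
-5 [317.3514 163.0946]
0 [317.0863 170.9151]
5 [316.826  178.4705]
10 [316.5742 185.6609]
0 141 4 140 8 139 12 139 16 138 20 137 24 140 28 140 32 99 36 63 40 66 44 64 48 69 52 65 56 66 60 66 64 64 68 69 72 78 76 128 80 135 84 78 88 75 92 76 96 81 100 81 104 87 108 87 112 88 116 96 120 94 124 97 128 95 132 125 136 240 140 243 144 242 148 243 152 228 156 98 160 97 164 95 168 96 172 93 176 93 180 90 184 91 188 88 192 88 196 84 200 83 204 81 208 79 212 74 216 72 220 68 224 67 228 81 232 82 236 84 240 84 244 87 248 82 252 85 256 85 260 88 264 86 268 90 272 86 276 89 280 95 284 111 288 145 292 157 296 143 300 158 304 163 308 151 312 200 316 201 320 202 324 202 328 201 332 202 336 204 340 191 344 59 348 59 352 59 356 56 360 58 364 54 368 52 372 48 376 50 380 45 384 48 388 50 392 45 396 43
```

View pics/w4.png

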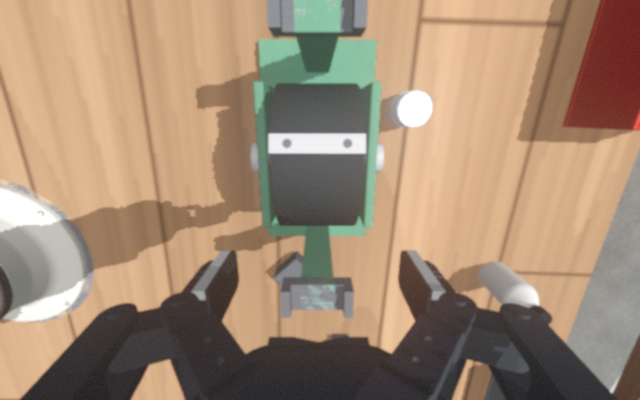

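The plate now shows at rows 132–155, centred at (318,143.5). It still has to turn about 17°. I'll refine the stand's y from the same picture.

```bash
cat > m.py <<'E'
from h import *
np.set_printoptions(precision=4,suppress=True)
o=bot.get_obs();w=bot.camera('wrist');im=w['img'].astype(int)
ex=lambda X:proj(w,X,o)[0]
# green base edges along columns; plate rows
hsv=cv2.cvtColor(w['img'],cv2.COLOR_RGB2HSV)
g=((hsv[...,0]>60)&(hsv[...,0]<95)&(hsv[...,1]>60))
for col in (265,270,275,360,365,370):
    r=np.where(g[:345,col])[0]; r=r[(r>33)&(r<260)]
    if len(r): a=onz(w,(col,r.min()-.5),.012,o);b=onz(w,(col,r.max()+.5),.012,o);print('base',col,r.min(),r.max(),a,b,'len',b[1]-a[1],(a+b)[:2]/2)
b=(im.min(2)>185)
P=[]
for col in range(285,355,5):
    r=np.where(b[90:225,col])[0]+90
    if 8<len(r)<40: P.append((col,(r.min()+r.max())/2,len(r)))
P=np.array(P);print('plate',P.mean(0),np.polyfit(P[:,0],P[:,1],1))
from scipy.optimize import brentq
for y0 in (.1885,.1905,.1925):
    f=lambda a:proj(w,np.array([.4887,y0-.075*np.sin(a),.1+.075*np.cos(a)]),o)[0,1]-P[:,1].mean()
    print(y0,np.degrees(brentq(f,-.9,.9)))
print([onz(w,d['point'],.195,o) for d in bot.landmark_of('saddles',w)[:1]],[onz(w,d['point'],0,o) for d in bot.landmark_of('stand',w)[:1]])
E
python3 m.py
```

```text
base 265 39 226 [0.4175 0.3219 0.012 ] [0.4114 0.0696 0.012 ] len -0.2522800770370215 [0.4145 0.1958]
base 270 39 226 [0.4237 0.3221 0.012 ] [0.419  0.0699 0.012 ] len -0.25224154126568743 [0.4214 0.196 ]
base 275 39 234 [0.4299 0.3224 0.012 ] [0.4264 0.0569 0.012 ] len -0.26546368546015753 [0.4282 0.1896]
base 360 40 234 [0.5353 0.3249 0.012 ] [0.5567 0.0615 0.012 ] len -0.26335523808074107 [0.546  0.1932]
base 365 40 234 [0.5415 0.3251 0.012 ] [0.5643 0.0618 0.012 ] len -0.26327776870150904 [0.5529 0.1934]
base 370 40 226 [0.5477 0.3253 0.012 ] [0.5708 0.0753 0.012 ] len -0.249995587998937 [0.5592 0.2003]
plate [317.5    142.6786  18.8571] [  0.009  139.8176]
0.1885 -19.222459430299175
0.1905 -17.662799195689644
0.1925 -16.11216246015896
[array([0.4894, 0.1888, 0.195 ])] []
```

```bash
python3 -m inch '[[-0.1,2,-3,0],[-0.18,4.04,-6,0],[-0.18,4.04,-8.5,0],[-0.18,4.04,-10.5,0],[-0.18,4.04,-11.9,0],[-0.18,4.04,-12.87,0],[-0.18,4.04,-12.87,0],[-0.18,4.04,-12.87,0]]'
python3 -m inch '[[0,0,0,0],[0,0,0,0],[0,0,0,0],[0,0,0,0],[0,0,0,0],[0,0,0,0],[0,0,0,0],[0,0,0,0]]' 7.6 30
python3 -m inch '[[0.01,-0.46,0.05,0],[0.03,-0.92,0.07,0],[0.05,-1.38,0.05,0],[0.06,-1.83,0,0],[0.06,-1.83,0,0],[0.06,-1.83,0,0],[0.06,-1.83,0,0],[0.06,-1.83,0,0]]'
python3 -m inch '[[0,0,0,0],[0,0,0,0],[0,0,0,0],[0.05,-1,4,0],[0.1,-3,8,0],[0.12,-3.5,12,0],[0.12,-3.5,12.8,0],[0.12,-3.5,12.8,0]]' 8.54
python3 m.py
```

```text
time: 13.75
ee_pos: [0.4879, 0.1994, 0.1393]
tcp_rot: [179.9, -0.0, 92.0]
wrist_force: [-0.7, -0.3, 0.9]
opening: 0.0853
grasp_force: 0.0
time: 14.75
ee_pos: [0.4878, 0.1994, 0.1396]
tcp_rot: [179.9, -0.0, 92.0]
wrist_force: [-1.8, -0.0, 5.2]
opening: 0.0799
grasp_force: 39.3
time: 15.75
ee_pos: [0.4884, 0.1819, 0.1393]
tcp_rot: [179.9, -0.1, 92.0]
wrist_force: [-1.4, 4.6, 3.7]
opening: 0.0797
grasp_force: 39.4
time: 16.75
ee_pos: [0.4896, 0.1461, 0.2664]
tcp_rot: [180.0, -0.0, 92.0]
wrist_force: [-0.3, -0.6, -0.3]
opening: 0.0854
grasp_force: 0.0
base 265 34 215 [0.4187 0.3149 0.012 ] [0.4128 0.0747 0.012 ] len -0.24020962680181646 [0.4158 0.1948]
base 270 34 217 [0.4248 0.3151 0.012 ] [0.4203 0.0718 0.012 ] len -0.24339653863710864 [0.4226 0.1935]
base 275 34 226 [0.431  0.3154 0.012 ] [0.4276 0.0574 0.012 ] len -0.25801177986255475 [0.4293 0.1864]
base 360 34 226 [0.536 0.319 0.012] [0.5569 0.0618 0.012 ] len -0.2572121110788468 [0.5464 0.1904]
base 365 34 225 [0.5422 0.3192 0.012 ] [0.5643 0.0637 0.012 ] len -0.255511281416061 [0.5533 0.1915]
base 370 34 215 [0.5484 0.3194 0.012 ] [0.5705 0.0801 0.012 ] len -0.23928799818512062 [0.5594 0.1998]
plate [317.5    149.6429  18.4286] [  0.0057 147.8286]
0.1885 -5.1317012812103755
0.1905 -3.6134652861322327
0.1925 -2.09287781671468
[array([0.4894, 0.1899, 0.195 ])] [array([0.4862, 0.168 , 0.    ])]
```

View crop.

Run:
```python
from h import *
o=bot.get_obs();w=bot.camera('wrist');np.savez('w5.npz',pos=o['ee_pos'],rot=o['tcp_rot'])
im=w['img'].copy()
R=Ro.from_euler('z',1.9,degrees=True).as_matrix();org=np.array([.4887,.1905,0])
pts=[(x,y,.205) for y in(-.097,-.123,.097) for x in(-.030,.030)]+[(sx*.075,sy*.135,.012) for sx in(-1,1) for sy in(-1,1)]+[(sx*.04,.008*s,.1746) for sx in (-1,1) for s in (-1,1)]
big=cv2.resize(im,None,fx=3,fy=3,interpolation=cv2.INTER_CUBIC)
for p in proj(w,np.array(pts)@R.T+org,o): cv2.circle(big,tuple(np.round(p*3+1).astype(int)),2,(255,0,0),-1)
A=big[0:150,740:1180];B=big[390:510,740:1180];C=big[620:930,740:1180]
cv2.imwrite('pics/w5.png',np.vstack([A,B,C])[:,:,::-1])
```

```text
(no output)
```

View pics/w5.png

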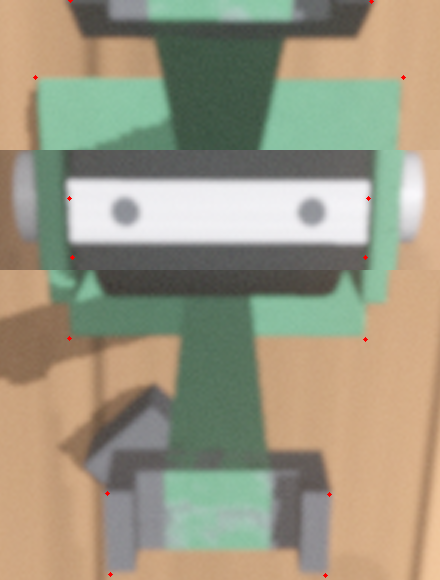

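The overlay confirms the stand's y at 0.1905, and the plate is at about −3.4°. The measured travel was 1.25 mm per degree, so I'll make a small corrective stroke.

```bash
python3 -m inch '[[-0.1,2,-3,0],[-0.13,4.69,-6,0],[-0.13,4.69,-8.5,0],[-0.13,4.69,-10.5,0],[-0.13,4.69,-11.9,0],[-0.13,4.69,-12.64,0],[-0.13,4.69,-12.64,0],[-0.13,4.69,-12.64,0]]'
python3 -m inch '[[0,0,0,0],[0,0,0,0],[0,0,0,0],[0,0,0,0],[0,0,0,0],[0,0,0,0],[0,0,0,0],[0,0,0,0]]' 7.6 30
python3 -m inch '[[0,-0.15,0,0],[0.01,-0.3,0,0],[0.01,-0.4,0,0],[0.02,-0.5,0,0],[0.02,-0.5,0,0],[0.02,-0.5,0,0],[0.02,-0.5,0,0],[0.02,-0.5,0,0]]'
python3 -m inch '[[0,0,0,0],[0,0,0,0],[0,0,0,0],[0,0,4,0],[0.1,-3,8,0],[0.13,-4.4,12,0],[0.13,-4.4,12.8,0],[0.13,-4.4,12.8,0]]' 8.54
python3 m.py
```

```text
time: 17.95
ee_pos: [0.4884, 0.193, 0.1409]
tcp_rot: [179.9, -0.0, 92.0]
wrist_force: [0.6, 0.3, -0.2]
opening: 0.0854
grasp_force: 0.0
time: 18.95
ee_pos: [0.488, 0.193, 0.1412]
tcp_rot: [180.0, -0.0, 92.0]
wrist_force: [-3.9, -0.5, 6.1]
opening: 0.0797
grasp_force: 39.5
time: 19.95
ee_pos: [0.4881, 0.1893, 0.1411]
tcp_rot: [180.0, -0.2, 92.0]
wrist_force: [-4.6, 6.7, 5.2]
opening: 0.0799
grasp_force: 39.3
time: 20.95
ee_pos: [0.4898, 0.144, 0.2681]
tcp_rot: [180.0, -0.0, 92.0]
wrist_force: [-0.5, 0.6, 0.0]
opening: 0.0856
grasp_force: 0.0
base 265 34 212 [0.4187 0.3133 0.012 ] [0.4129 0.0769 0.012 ] len -0.23640716751406915 [0.4158 0.1951]
base 270 34 215 [0.4249 0.3135 0.012 ] [0.4203 0.0723 0.012 ] len -0.2411941979817834 [0.4226 0.1929]
base 275 34 224 [0.4311 0.3137 0.012 ] [0.4277 0.0579 0.012 ] len -0.2558034747297303 [0.4294 0.1858]
base 360 34 225 [0.5365 0.3174 0.012 ] [0.5573 0.0607 0.012 ] len -0.2566656072713803 [0.5469 0.1891]
base 365 34 219 [0.5427 0.3176 0.012 ] [0.5641 0.0708 0.012 ] len -0.24681959936754452 [0.5534 0.1942]
base 370 34 212 [0.5489 0.3178 0.012 ] [0.5707 0.0823 0.012 ] len -0.23551637513586163 [0.5598 0.2   ]
plate [317.5    151.5     18.0714] [  0.  151.5]
0.1885 -2.269221210962746
0.1905 -0.7459098793964263
0.1925 0.7820848951548655
[array([0.4899, 0.1897, 0.195 ])] []
```

The drum is within about 1° of straight up. Now on to the bar.

```bash
python3 -m inch '[[1.4,-4.4,0,-10],[2.9,-8.8,0,-20],[4.4,-13.2,0,-30],[5.9,-17.6,0,-40],[7.3,-22,0,-50],[8.8,-26.4,0,-60],[10.2,-30.8,0,-70],[11.7,-35.2,0,-80]]' 5.5
python3 -m inch '[[0,0,0,-10],[0,0,0,-12],[0,0,0,-12],[0,0,0,-12],[0,0,0,-12],[0,0,0,-12],[0,0,0,-12],[0,0,0,-12]]'
python3 - <<'E'
from h import *
np.set_printoptions(precision=4,suppress=True)
o=bot.get_obs();w=bot.camera('wrist');save(w,'w6.png')
for n,z in (('bar_mid',.02),('bracket_near_mid',.008),('bracket_far_mid',.008),('bearing',0)):
    for d in bot.landmark_of(n,w)[:2]: print(n,round(d['score'],2),d['point'],onz(w,d['point'],z,o))
im=w['img'].astype(int)
m=(im.min(2)>150)&(im.max(2)-im.min(2)<40)
m[300:]=0
nn,l,st,ce=cv2.connectedComponentsWithStats(m.astype(np.uint8))
i=1+np.argmax(st[1:,4]);ys,xs=np.where(l==i)
(r)=cv2.minAreaRect(np.c_[xs,ys].astype(np.float32));print(r)
bx=cv2.boxPoints(r);B=np.array([onz(w,p,.024,o) for p in bx]);print(B,B.mean(0))
E
```

```text
time: 22.1
ee_pos: [0.6068, -0.2091, 0.2668]
tcp_rot: [-179.9, 0.1, 11.7]
wrist_force: [1.0, 0.4, 0.5]
opening: 0.0549
grasp_force: 0.0
time: 23.1
ee_pos: [0.6066, -0.2081, 0.2682]
tcp_rot: [-180.0, -0.0, -0.0]
wrist_force: [0.3, -0.2, 0.6]
opening: 0.0546
grasp_force: 0.0
bar_mid 0.82 [317.4, 163.1] [ 0.6184 -0.207   0.02  ]
bracket_near_mid 0.94 [315.9, 211.5] [ 0.5425 -0.2046  0.008 ]
bracket_far_mid 0.89 [316.2, 107.6] [ 0.6918 -0.2054  0.008 ]
bearing 0.87 [383.3, 155.4] [ 0.6261 -0.3027  0.    ]
((317.68035888671875, 152.58935546875), (25.18601417541504, 197.5569610595703), 1.9091525077819824)
[[ 0.4845 -0.1831  0.024 ]
 [ 0.7542 -0.1961  0.024 ]
 [ 0.7533 -0.227   0.024 ]
 [ 0.483  -0.2215  0.024 ]] [ 0.6188 -0.2069  0.024 ]
```

View pics/w6.png

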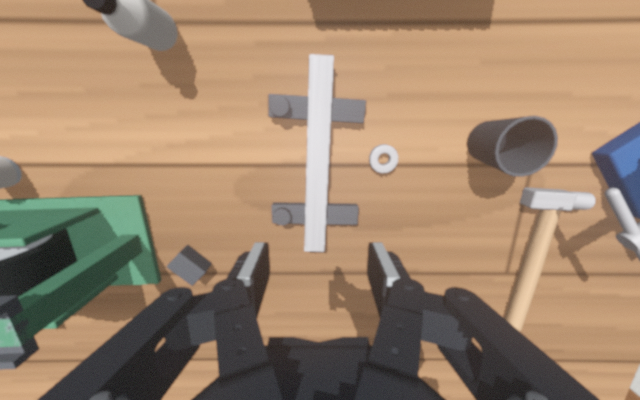

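The wrist view shows the bar running from (322,55) to (315,251), on brackets at rows 108 and 214, with clear bench under its middle. The centre is about (0.6186, −0.206), yaw −2°. I'll descend on it.

```bash
python3 -m inch '[[0.6,0.1,-4,-1],[1.2,0.2,-8,-2],[1.2,0.2,-12,-2],[1.2,0.2,-16,-2],[1.2,0.2,-19,-2],[1.2,0.2,-21,-2],[1.2,0.2,-21,-2],[1.2,0.2,-21,-2]]' 5.0
python3 -m inch '[[0,0,-1,0],[0,0,-2,0],[0,0,-3,0],[0,0,-4,0],[0,0,-4.6,0],[0,0,-4.6,0],[0,0,-4.6,0],[0,0,-4.6,0]]'
python3 - <<'E'
from h import *
w=bot.camera('wrist');cv2.imwrite('pics/w7.png',w['img'][60:360,140:500][:,:,::-1]);print(bot.get_obs()['ee_pos'])
E
```

```text
time: 24.35
ee_pos: [0.6192, -0.2063, 0.0597]
tcp_rot: [180.0, -0.1, -2.0]
wrist_force: [-0.1, 0.5, 0.6]
opening: 0.0501
grasp_force: 0.0
time: 25.35
ee_pos: [0.6189, -0.2062, 0.0127]
tcp_rot: [180.0, -0.0, -2.0]
wrist_force: [-0.0, 0.3, 1.5]
opening: 0.05
grasp_force: 0.0
[ 0.61882829 -0.20616936  0.01264972]
```

View pics/w7.png

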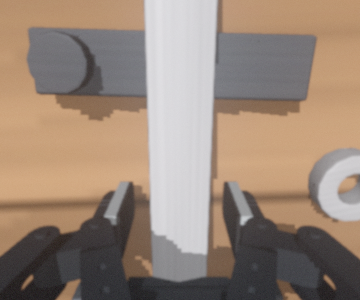

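The bar lies between the fingers, parallel to them and about 0.7 mm off centre. I'll correct that, close and lift straight up.

```bash
python3 -m inch '[[0,-0.07,0,0],[0,-0.07,0,0],[0,-0.07,0,0],[0,-0.07,0,0],[0,-0.07,0,0],[0,-0.07,0,0],[0,-0.07,0,0],[0,-0.07,0,0]]' 2.4 80
python3 -m inch '[[0,0,0.3,0],[0,0,0.8,0],[0,0,1.5,0],[0,0,2.5,0],[0,0,4,0],[0,0,6,0],[0,0,8,0],[0,0,10,0]]'
```

```text
time: 26.4
ee_pos: [0.6188, -0.2068, 0.0127]
tcp_rot: [180.0, -0.0, -2.0]
wrist_force: [-1.2, -0.0, 6.1]
opening: 0.028
grasp_force: 79.4
time: 27.4
ee_pos: [0.6188, -0.2068, 0.1143]
tcp_rot: [180.0, -0.1, -2.0]
wrist_force: [0.4, -0.3, -4.8]
opening: 0.0282
grasp_force: 79.2
```

```bash
python3 -m inch '[[0,0,5,10],[-0.5,1,10,20],[-2,5.5,14,30],[-3.5,10.5,17,40],[-5,15.5,17,50],[-6.5,20.5,17,60],[-8,25.5,17,70],[-9.5,30.5,17,80]]'
python3 -m inch '[[-1.5,4,0,8],[-2.8,7,0,14],[-3.5,9.2,0,14],[-3.5,9.2,0,14],[-3.5,9.2,0,14],[-3.5,9.2,0,14],[-3.5,9.2,0,14],[-3.5,9.2,0,14]]'
python3 - <<'E'
from h import *
np.set_printoptions(precision=4,suppress=True)
o=bot.get_obs();w=bot.camera('wrist');s=bot.camera('scene');print(o['ee_pos'],o['tcp_rot'],o['opening'],o['wrist_force'])
for d in bot.landmark_of('bar_mid',w)[:2]+bot.landmark_of('bar_mid',s)[:1]: print(d)
g=w['img'].min(2)
# bar far end & sides in wrist image (bright rows in column 318)
for r in range(0,240,10): 
    x=np.where(g[r,200:440]>150)[0]+200; print(r,(x.min(),x.max(),len(x)) if len(x) else None,end=' ')
print(w['img'][0:240:8,318].min(1).tolist())
R=Ro.from_euler('z',o['tcp_rot'][2],degrees=True).as_matrix()
e=np.array([[.135,y,.009] for y in(-.015,.015)])
print(proj(w,e@R.T+np.array(o['ee_pos'])+[0,0,.003],o))
E
```

```text
time: 28.4
ee_pos: [0.5227, 0.0997, 0.2837]
tcp_rot: [179.9, -0.0, 78.3]
wrist_force: [0.7, 0.0, -5.8]
opening: 0.0278
grasp_force: 80.4
time: 29.4
ee_pos: [0.4887, 0.1899, 0.2822]
tcp_rot: [-180.0, 0.0, 91.9]
wrist_force: [0.0, -1.0, -4.6]
opening: 0.0278
grasp_force: 80.3
[0.4887 0.1899 0.2822] [-179.9934    0.0017   91.9496] 0.027841610047549575 [ 0.0229 -0.9899 -4.5692]
{'point': [320.4, 266.4], 'score': 0.85}
{'point': [353.3, 128.1], 'score': 0.79}
0 (np.int64(280), np.int64(358), 79) 10 (np.int64(281), np.int64(358), 78) 20 (np.int64(281), np.int64(357), 77) 30 (np.int64(282), np.int64(357), 76) 40 (np.int64(282), np.int64(357), 76) 50 (np.int64(282), np.int64(356), 75) 60 (np.int64(282), np.int64(356), 75) 70 (np.int64(283), np.int64(356), 74) 80 (np.int64(283), np.int64(355), 73) 90 (np.int64(284), np.int64(355), 72) 100 (np.int64(284), np.int64(354), 71) 110 (np.int64(284), np.int64(354), 71) 120 (np.int64(285), np.int64(421), 93) 130 (np.int64(285), np.int64(426), 103) 140 (np.int64(285), np.int64(424), 100) 150 (np.int64(286), np.int64(414), 80) 160 (np.int64(286), np.int64(351), 66) 170 (np.int64(286), np.int64(378), 71) 180 (np.int64(260), np.int64(380), 75) 190 (np.int64(287), np.int64(378), 71) 200 (np.int64(274), np.int64(361), 88) 210 (np.int64(287), np.int64(349), 63) 220 (np.int64(288), np.int64(349), 62) 230 (np.int64(288), np.int64(349), 62) [215, 215, 215, 215, 215, 214, 216, 215, 215, 214, 214, 217, 217, 215, 215, 216, 217, 216, 217, 216, 217, 217, 218, 217, 218, 217, 217, 216, 216, 217]
[[359.116  -59.0096]
 [274.6609 -59.0162]]
```

The bar is level and aligned with the tool. Next I'll lower it towards the saddles.

```bash
python3 -m inch '[[-0.04,0.06,-2,0],[-0.04,0.06,-4,0],[-0.04,0.06,-6,0],[-0.04,0.06,-7.4,0],[-0.04,0.06,-8.2,0],[-0.04,0.06,-8.6,0],[-0.04,0.06,-8.6,0],[-0.04,0.06,-8.6,0]]'
python3 - <<'E'
from h import *
np.set_printoptions(precision=4,suppress=True)
o=bot.get_obs();w=bot.camera('wrist');print(o['ee_pos'],o['wrist_force'])
im=w['img']
R=Ro.from_euler('z',1.9,degrees=True).as_matrix();org=np.array([.4883,.1905,0])
print(proj(w,np.array([(x,.11,z) for x,z in ((-.030,.205),(-.023,.205),(-.023,.195),(.023,.195),(.023,.205),(.03,.205))])@R.T+org,o))
p=proj(w,np.array([(0,.11,.203)])@R.T+org,o)[0];r=int(p[1]);print(r)
for rr in (r-4,r,r+4):
    if 0<=rr<400: print(rr,[(x,im[rr,x].tolist()) for x in range(225,415,5)])
E
```

```text
time: 30.6
ee_pos: [0.4884, 0.1909, 0.1968]
tcp_rot: [180.0, -0.0, 92.0]
wrist_force: [0.2, 0.5, -5.1]
opening: 0.028
grasp_force: 80.3
[0.4884 0.1909 0.1968] [ 0.1592  0.5167 -5.1072]
[[241.7282  26.6391]
 [259.3662  26.7433]
 [264.0441  33.7526]
 [370.4119  33.9616]
 [374.9935  26.9752]
 [392.606   26.9418]]
28
24 [(225, [185, 147, 115]), (230, [185, 147, 111]), (235, [188, 151, 117]), (240, [152, 133, 122]), (245, [124, 125, 130]), (250, [126, 125, 132]), (255, [126, 127, 134]), (260, [106, 105, 111]), (265, [116, 116, 121]), (270, [93, 90, 96]), (275, [95, 96, 98]), (280, [119, 119, 123]), (285, [211, 210, 213]), (290, [209, 209, 212]), (295, [218, 218, 222]), (300, [214, 213, 216]), (305, [216, 215, 220]), (310, [211, 210, 214]), (315, [214, 213, 217]), (320, [218, 217, 220]), (325, [216, 215, 218]), (330, [215, 215, 219]), (335, [214, 213, 216]), (340, [210, 209, 214]), (345, [214, 213, 216]), (350, [212, 211, 215]), (355, [211, 210, 213]), (360, [96, 98, 102]), (365, [98, 99, 101]), (370, [96, 95, 98]), (375, [102, 102, 104]), (380, [132, 132, 139]), (385, [129, 128, 134]), (3
[... 1222 characters left out ...]
113, 114, 119]), (270, [93, 91, 92]), (275, [91, 92, 97]), (280, [113, 114, 117]), (285, [211, 209, 213]), (290, [208, 208, 211]), (295, [218, 217, 221]), (300, [215, 214, 218]), (305, [217, 216, 219]), (310, [210, 210, 213]), (315, [215, 215, 218]), (320, [217, 216, 220]), (325, [214, 213, 217]), (330, [215, 216, 218]), (335, [214, 213, 216]), (340, [212, 211, 215]), (345, [215, 214, 218]), (350, [212, 212, 215]), (355, [210, 210, 213]), (360, [100, 100, 102]), (365, [97, 96, 99]), (370, [91, 89, 91]), (375, [104, 105, 109]), (380, [131, 131, 135]), (385, [129, 129, 135]), (390, [131, 131, 135]), (395, [169, 144, 127]), (400, [185, 149, 116]), (405, [185, 147, 115]), (410, [183, 145, 111])]
```

```bash
python3 -m inch '[[-0.08,0,-0.1,0],[-0.08,0,-0.2,0],[-0.08,0,-0.3,0],[-0.08,0,-0.35,0],[-0.08,0,-0.4,0],[-0.08,0,-0.45,0],[-0.08,0,-0.45,0],[-0.08,0,-0.45,0]]'
```

```text
time: 31.65
ee_pos: [0.4874, 0.1908, 0.1917]
tcp_rot: [180.0, 0.0, 92.0]
wrist_force: [-0.6, -0.1, -3.8]
opening: 0.0277
grasp_force: 80.4
```

```bash
python3 -m inch '[[0,0,-0.05,0],[0,0,-0.1,0],[0,0,-0.12,0],[0,0,-0.15,0],[0,0,-0.15,0],[0,0,-0.15,0],[0,0,-0.15,0],[0,0,-0.15,0]]'
```

```text
time: 32.65
ee_pos: [0.4874, 0.1909, 0.1917]
tcp_rot: [179.9, -0.0, 92.0]
wrist_force: [-4.3, -0.9, 9.0]
opening: 0.0281
grasp_force: 81.8
```

```bash
python3 -m inch '[[0,0,0.08,0],[0,0,0.08,0],[0,0,0.08,0],[0,0,0.08,0],[0,0,0.08,0],[0,0,0.08,0],[0,0,0.08,0],[0,0,0.08,0]]' 5.0 20
python3 -m inch '[[0,0,0.5,0],[0,0,1.5,0],[0,0,3,0],[0,0,6,0],[0,0,10,0],[0,-2,13,0],[0,-4,15,0],[0,-4,15,0]]'
python3 - <<'E'
from h import *
np.set_printoptions(precision=4,suppress=True)
o=bot.get_obs();w=bot.camera('wrist');t=bot.camera('top');s=bot.camera('scene');print(o['ee_pos'],o['wrist_force'])
for n,z in (('bar_mid',.199),('saddles',.195),('plate',.175),('stand',0),('bracket_near_mid',.008),('bracket_far_mid',.008),('bearing',0),('tin',0),('oil',0),('block',0),('cup',0)):
    for c,l in ((w,'w'),(t,'t'),(s,'s')):
        for d in bot.landmark_of(n,c)[:1]: print(n,l,round(d['score'],2),d['point'],onz(c,d['point'],z,o))
im=w['img'].astype(int)
m=((im.min(2)>180)&(im.max(2)-im.min(2)<25)).astype(np.uint8);m[:,:230]=0;m[:,410:]=0
nn,l,st,ce=cv2.connectedComponentsWithStats(m);print(st[1:][st[1:,4]>150],ce[1:][st[1:,4]>150])
for r in range(20,300,20):
    x=np.where(m[r])[0]; print(r,(x.min(),x.max()) if len(x) else None,end=' ')
E
```

```text
time: 33.65
ee_pos: [0.4874, 0.1908, 0.191]
tcp_rot: [-180.0, 0.0, 92.0]
wrist_force: [0.0, 0.2, -0.0]
opening: 0.0503
grasp_force: 0.0
time: 34.65
ee_pos: [0.4878, 0.1502, 0.3436]
tcp_rot: [179.8, -0.1, 91.9]
wrist_force: [0.8, -0.1, -0.1]
opening: 0.0502
grasp_force: 0.0
[0.4878 0.1502 0.3436] [ 0.7977 -0.1026 -0.0914]
bar_mid w 0.93 [320.0, 151.6] [0.4894 0.1911 0.199 ]
bar_mid t 0.7 [252.6, 243.9] [0.4837 0.1885 0.199 ]
bar_mid s 0.72 [354.6, 149.1] [0.4878 0.1905 0.199 ]
saddles t 0.73 [252.2, 240.7] [0.4927 0.1907 0.195 ]
saddles s 0.91 [356.4, 149.2] [0.4851 0.2004 0.195 ]
plate t 0.93 [253.7, 244.5] [0.4806 0.1899 0.175 ]
plate s 0.75 [350.8, 154.5] [0.478  0.1814 0.175 ]
stand t 0.7 [260.3, 236.7] [0.4976 0.2018 0.    ]
stand s 0.61 [352.2, 194.3] [0.4841 0.192  0.    ]
bracket_near_mid w 0.64 [338.4, 329.2] [ 0.5436 -0.1994  0.008 ]
bracket_near_mid t 0.89 [379.9, 227.2] [ 0.5379 -0.2069  0.008 ]
bracket_near_mid s 0.8 [265.8, 232.2] [ 0.5478 -0.2001  0.008 ]
bracket_far_mid t 0.79 [379.4, 184.1] [ 0.6852 -0.2037  0.008 ]
bracket_far_mid s 0.85 [283.4, 262.2] [ 0.7122 -0.21
[... 471 characters left out ...]
 0.    ]
block s 0.62 [303.9, 204.8] [ 0.4549 -0.007   0.    ]
cup t 0.59 [451.3, 199.7] [ 0.6366 -0.4538  0.    ]
[[ 302    0   55  272 8544]
 [ 385   88   25   31  654]] [[319.7432 129.4326]
 [397.792  102.9067]]
20 (np.int64(302), np.int64(336)) 40 (np.int64(303), np.int64(335)) 60 (np.int64(303), np.int64(335)) 80 (np.int64(303), np.int64(334)) 100 (np.int64(304), np.int64(409)) 120 (np.int64(304), np.int64(334)) 140 (np.int64(304), np.int64(372)) 160 (np.int64(305), np.int64(333)) 180 (np.int64(305), np.int64(333)) 200 (np.int64(305), np.int64(332)) 220 (np.int64(305), np.int64(332)) 240 (np.int64(306), np.int64(332)) 260 (np.int64(306), np.int64(331)) 280 (np.int64(251), np.int64(255))
```

```bash
python3 -m inch '[[0,1.5,1,0],[0,3,2,0],[0,3.5,3,0],[0,3.5,3,0],[0,3.5,3,0],[0,3.5,3,0],[0,3.5,3,0],[0,3.5,3,0]]'
python3 - <<'E'
from h import *
np.set_printoptions(precision=4,suppress=True)
o=bot.get_obs();w=bot.camera('wrist');im=w['img'].astype(int);g=im.min(2)
m=((g>180)&(im.max(2)-im.min(2)<25)).astype(np.uint8);m[:,:230]=0;m[:,375:]=0;m[310:]=0
nn,l,st,ce=cv2.connectedComponentsWithStats(m);i=1+np.argmax(st[1:,4]);print(st[i])
ys,xs=np.where(l==i)
for r in (ys.min()+3,ys.max()-3):
    x=xs[ys==r];print('bar end row',r,x.min(),x.max())
A=onz(w,(xs[ys==ys.min()+3].mean(),ys.min()-.5),.203,o);B=onz(w,(xs[ys==ys.max()-3].mean(),ys.max()+.5),.203,o)
print(A,B,(A+B)/2,np.linalg.norm(A-B),np.degrees(np.arctan2((B-A)[0],(A-B)[1])))
# posts: grey/green vs wood at rows of post middles
R=Ro.from_euler('z',1.9,degrees=True).as_matrix();org=np.array([.4883,.1905,0])
for y in(.11,-.11):
    p=proj(w,np.array([(x,y,.205) for x in(-.03,.03)])@R.T+org,o);r=int(p[:,1].mean());d=(im[r,:,0]-im[r,:,2]);nw=np.where(d[220:420]<25)[0]+220
    print('post',r,p[:,0],nw.min(),nw.max(),[ (x,im[r,x,0]) for x in range(280,360,4)])
# plate left and right of bar
R0=lambda a,x:np.array([[x,-.075*np.sin(a),.1+.075*np.cos(a)]])@R.T+org
for x in(-.032,-.025,.025,.032):
    c=int(round(proj(w,R0(0,x),o)[0,0]));k=int(proj(w,R0(0,x),o)[0,1]);v=g[k-30:k+30,c];rr=np.where(v>150)[0]+k-30
    from scipy.optimize import brentq
    if len(rr): 
        row=(rr.min()+rr.max())/2;print(x,c,rr.min(),rr.max(),np.degrees(brentq(lambda a:proj(w,R0(a,x),o)[0,1]-row,-.6,.6)))
    else: print(x,c,v.tolist())
E
```

```text
time: 37.45
ee_pos: [0.4873, 0.1857, 0.3709]
tcp_rot: [-180.0, 0.0, 92.0]
wrist_force: [-0.0, 0.0, -0.2]
opening: 0.0499
grasp_force: 0.0
[ 304   46   48  239 6617]
bar end row 49 304 334
bar end row 281 307 329
[0.4838 0.3256 0.203 ] [0.4921 0.0562 0.203 ] [0.488  0.1909 0.203 ] 0.2695931094012338 1.7608186722755037
post 73 [288.7449 349.0964] 287 350 [(280, np.int64(163)), (284, np.int64(156)), (288, np.int64(135)), (292, np.int64(135)), (296, np.int64(124)), (300, np.int64(117)), (304, np.int64(180)), (308, np.int64(220)), (312, np.int64(222)), (316, np.int64(220)), (320, np.int64(222)), (324, np.int64(221)), (328, np.int64(221)), (332, np.int64(217)), (336, np.int64(103)), (340, np.int64(101)), (344, np.int64(134)), (348, np.int64(140)), (352, np.int64(174)), (356, np.int64(178))]
post 268 [294.2372 342.8255] 239 397 [(280, np.int64(184)), (284, np.int64(184)), (288, np.int64(157)), (292, np.int64(159)), (296, np.int64(127)), (300, np.int64(121)), (304, np.int64(104)), (308, np.int64(209)), (312, np.int64(218)), (316, np.int64(214)), (320, np.int64(217)), (324, np.int64(213)), (328, np.int64(217)), (332, np.int64(113)), (336, np.int64(96)), (340, np.int64(130)), (344, np.int64(167)), (348, np.int64(191)), (352, np.int64(194)), (356, np.int64(192))]
-0.032 292 169 181 -0.7538250852826061
-0.025 298 [68, 70, 70, 72, 72, 70, 69, 66, 70, 70, 64, 71, 71, 69, 71, 71, 69, 70, 71, 69, 70, 66, 73, 95, 124, 146, 146, 135, 114, 97, 92, 92, 100, 116, 138, 145, 137, 111, 82, 70, 70, 68, 67, 67, 67, 69, 67, 65, 69, 67, 68, 68, 68, 66, 69, 66, 64, 63, 68, 67]
0.025 339 169 182 -0.3345054243684378
0.032 345 169 182 -0.33992244415420425
```

```bash
python3 -c "
from workcell import bot
print(bot.job_done())"
```

```text
the job is handed in; nothing more can be done
None
```

The job is handed in at about 37 s: the clamp plate measured within 1° of straight up, the bar lies flat and centred (about 1 mm) across both posts, and I saw no movement of the brackets or the bystanders I re-checked (hammer and wrench were not re-measured).

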